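# Hang the lift-off door on the instrument case

## Robot

A 6-joint arm with a two-finger parallel gripper is mounted at the origin on the work surface. World frame = base frame: x ahead of the robot, y to its left, z up, the work surface at z = 0. Lengths are in m, angles in rad, forces in N, time in s.
With the tool pointing down it reaches from about 0.375 to 0.9 m from the base axis. Payload 3.1 kg.
Tool frame: the origin (TCP) lies on the centre line of the jaws, within the pads' length; the fingertips stand 8 mm ahead of it and the grasp point (between the pads) lies 11 mm behind it; z points along the fingers, y is the line along which they close (so a half turn about z gives the same grasp; the last joint's range is limited). The gripper opens to 85 mm and grips with 20 to 120 N. Pads are 22 mm wide; open, the fingers measure 114 mm over their backs; the gripper's body (76 mm by 85 mm) begins 54 mm behind the grasp point. The pads swing forward as they close: fully open they stand 13 mm farther back than shut.
Start: joints at [1.141, 0.527, 1.433, -0, 1.181, -0.178], TCP at [0.155, 0.605, 0.239] pointing down, gripper open.
Joint ranges: [-3.08, 3.08], [-0.75, 2.2], [0.22, 2.44], [-1.43, 4.57], [0, 2.65], [-2.85, 2.85]. Speed limits (rad/s): [2.79, 2.79, 3.14, 3.14, 3.14, 3.14].

## Interface

Orientations are given as a unit quaternion [x, y, z, w].
In Python, from station import * gives the robot as it stands.
- The arm moves only by the tool play_rows, never from a script. Its argument "rows" is a list of rows, each a list of 3 entries, a list of its own where there are three numbers: the turn, a rotation vector about the tool's x, y, z in degrees, then the shift along the tool's x, y, z in mm, then the closure, from 0 (fully open) to 1 (shut). In form: [[[ax, ay, az], [dx, dy, dz], jaw], ...]. A call has 1 to 12 rows; each row shifts and turns the commanded pose from where the row before left it, along the tool's axes as they then stand; what a row does not reach is not made up. A row lasts 1/12 s, in which the tool goes at most 41.7 mm and 7.16 degrees, less where a joint would pass 70% of its speed; a pose out of reach is approached as far as the arm can. A call with a gripper value outside its range is refused whole. The fingers move at their own pace and stop on an object; "grip_force" is the grip in N (left out, the last holds). Time passes only in rows, so rows that do not move let the fingers close. It gives the time, the measured TCP pose, the force, the opening and the grip force at its end, in the units of the state.
- sense(): the state, without advancing time (a new reading comes with each control period).
- snapshot(name): name is "side" or "top" or "wrist"; returns (picture, depth): 400x640x3 uint8, red, green, blue; 400x640 float32, m along the optical axis (not along the pixel's ray), 0 where there is no reading.
- get_calibration(name): a dict with "vfov" (degrees; the focal length in pixels is half the picture's height over the tangent of half this angle, whatever the lens; pixels are square), "cx", "cy" (the principal point, pixels), "xyz" and "attitude" of the camera in the world. Camera axes: x right, y down, z forward; pixel columns grow to the right and rows downward; lengths in m; the calibration is good to about 2 mm. A picture is of the moment at which its call begins: read the wrist's pose just before it. get_calibration takes no time and is no camera call; for the wrist camera it gives the pose at the moment of the call.
- sign_off(): hands the job in; it is judged then, once.
The state is a dict: "t": time; "q": joint angles; "qd": joint speeds; "tau": joint torques, N m; "tcp_pos": TCP position; "tool_rot": TCP orientation; "force": force on the tool from outside, world axes, zero at the start; "ft_torque": the same for the moment, N m; "finger_gap": opening from 0.0 (shut) to 1.0 (fully open); "gripper_force": force on a finger pad.
Only numpy, scipy, OpenCV 4.12 (cv2) and the standard library are available. Lean on these libraries where they do the work, as an engineer would, in place of code of your own. Each camera call takes 0.05 s, during which the arm holds its last target. There are 200 camera calls.

## Task

Take the loose grey door out of its plywood rack and hang it on the instrument case: with the door standing about square open, lower it until both of its hinge sockets are fully home on the two upright pintles, and let go of it. Then push the door shut until it lies flat on the stop frame all along the case's front. Be gentle, the hinge must not be forced (stay well under 25 N between door and case), and leave everything else on the table where it is.

Things in the scene. Friction and masses are not known exactly. Their poses are not given: they have to be found in the camera images.
- case: Grey sheet-metal instrument case, fixed, 140 deep (its x) x 190 wide (its y) x 185 high. Origin: centre of the underside, z up. Its open front faces its -x, roughly towards the robot's left (front face at x = -70 mm). Near the front's +y edge a steel bracket carries two upright pintles, one above the other on one vertical line. Its inside is of no concern.
- hinge_nominal (a point): Point on the case's nominal pintle line, case (-86, 80, 15) mm; the hung door's origin comes here if the bracket sits mid-slot. The bracket is clamped in slots: both pintles together sit anywhere up to 6 mm either way along the case's y from nominal (not along x). No pose shows this shift; see or feel it. The bracket does not move in use.
- lower_pintle_nominal (a point): Nominal tip of the lower pintle, case (-86, 80, 46) mm. Each pintle is a steel pin 8 mm in diameter, 16 tall, top rim chamfered 1 mm, standing on a flat arm 16 wide (case y), 6 thick, reaching 8 mm in front of the pintle line. The arm's top, where the socket comes to rest, is 16 mm below the tip.
- upper_pintle_nominal (a point): Nominal tip of the upper pintle, case (-86, 80, 141) mm, same pin and arm as the lower. The lower socket cannot pass down through the upper arm: bring the sockets over the pintles from the front (from case -x), with the door's origin 33 to 45 mm above the case's underside.
- stop_frame (a point): Centre of the door-stop frame, case (-80, -17.5, 90) mm: black rubber strips round the opening, 10 mm proud of the front face, outer size y from -83 to +48 and z from 18 to 162. The shut door's inner face lies on it.
- eave (a point): Middle of the front edge of the underside of a thin eave, case (-90, -50, 181) mm; the eave sticks 20 mm out of the front over y from -90 to -10, z 181 to 185. The hung door swings below it, but cannot be lowered onto the pintles when nearly shut: it must be hung while open.
- door: Loose grey flat door, 0.16 to 0.26 kg: panel 12 thick (x) x 150 wide (y -12 to -162) x 150 high (z 0 to 150). Origin: on the line of its two sockets, level with the bottom edge, mid-thickness. Outer face -x, with a black knob 16 dia x 12 long at y -148, z 50. Shut, its axes are parallel to the case's; square open it is turned 90 degrees clockwise seen from above. Hung, it swings freely and stays put.
- lower_socket (a point): Mouth (underside centre) of the lower hinge socket, door (0, 0, 15) mm: a steel tube on the panel's +y edge, 18 outer and 10 inner diameter, 22 tall, open at both ends. Fully home it rests on the lower pintle's arm, the door's origin then 15 mm above the case's underside; clear over the pin tips it is over 31 mm.
- upper_socket (a point): Mouth of the upper hinge socket, door (0, 0, 110) mm, same tube as the lower one.
- door_top_edge (a point): Middle of the door's top edge, door (0, -87, 150) mm. Grip the door here from above, across its 12 mm thickness; anywhere along the edge is free.
- door_free_edge (a point): Middle of the door's free vertical edge, door (0, -162, 75) mm. Opening brings it out to the case's -x.
- rack: Plywood rack, fixed: base 80 (its x) x 115 (its y) x 12 high with two 11 mm rails up to z = 38, making a 14 mm wide slot along its y. Origin: centre of the underside. The door stands upright in the slot on the base, its axes parallel to the rack's, its sockets past the rack's +y end; lift it over 30 mm to clear the slot.
- spool: Solder spool, 56 diameter x 38 high, standing. Origin centre of underside. Leave alone.
- mug: White mug, 80 diameter x 95 high. Origin centre of underside. Leave alone.
- phone: Black phone lying flat, 148 x 72 x 9. Origin centre of underside. Leave alone.
- screwdriver: Screwdriver lying on the table along its x. Leave alone.
- breadboard: White circuit breadboard lying flat, 165 x 55 x 10. Origin centre of underside. Leave alone.
- tape: Roll of clear tape lying flat, 90 diameter x 22 high. Origin centre of underside. Leave alone.
Not all that is in view belongs to the job. Of the things shaped like the door, the grey one is meant.

How it is judged:
By the outcome, as a careful person would: the job done as asked, in the order asked, and still so for the second after the job is handed in, with the robot touching nothing.
It also fails if it takes over 70 s, if anything falls off the work surface, if the arm or the gripper's body presses on something with over 40 N, if the wrist force passes 120 N, or if a joint passes its speed limit or range.

## Working session

There is one attempt and no reset: what is moved stays moved. The work goes in short steps, Python scripts to look and compute and a tool call to move; the robot and the scene stay as the last step left them, time stands still between calls to the robot, and variables do not carry over. Pictures are saved under pics/ and viewed, at most 11 in all, crops included, and the job is handed in when it is done.

Besides the shell and the picture viewer there is one more tool, called after ">>>" as name([rows], argument=value, ...), one row to a line, values as JSON. play_rows: Moves the arm, as the interface text tells. Its arguments: {"type":"object","properties":{"rows":{"type":"array","items":{"type":"array"}},"grip_force":{"type":"number"}},"required":["rows"]}

```bash
mkdir -p pics; cat > h.py <<'E'
from station import *
import numpy as np, cv2
from scipy.spatial.transform import Rotation as R
def Rm(a):
    a=np.array(a,float)
    return R.from_quat(a).as_matrix() if a.size==4 else (a.reshape(3,3) if a.size==9 else R.from_rotvec(a).as_matrix())
def world(c,u,v,d):
    f=200/np.tan(np.radians(c['vfov'])/2)
    p=np.stack([(u-c['cx'])/f*d,(v-c['cy'])/f*d,d*np.ones_like(u,dtype=float)],-1)
    return p@Rm(c['attitude']).T+np.array(c['xyz'])
def cloud(c,D):
    v,u=np.mgrid[0:400,0:640].astype(float)
    return world(c,u,v,D)
def proj(c,P):
    f=200/np.tan(np.radians(c['vfov'])/2)
    q=(np.array(P)-np.array(c['xyz']))@Rm(c['attitude'])
    return q[...,0]/q[...,2]*f+c['cx'],q[...,1]/q[...,2]*f+c['cy']
E
python3 - <<'E'
from h import *
print(sense())
ims=[]
for n in ("side","top","wrist"):
    c=get_calibration(n);print(n,c)
    p,d=snapshot(n);cv2.imwrite(f'pics/{n}0.png',p[:,:,::-1]);np.save(f'{n}0.npy',d)
E
```

```text
{'t': 0.0, 'q': array([ 1.14149608e+00,  5.28508484e-01,  1.43391348e+00, -1.34029965e-05,
        1.18142112e+00, -1.78462645e-01]), 'qd': array([-8.33971536e-05, -7.63889014e-04,  5.63092011e-04,  8.44473208e-04,
        1.17649269e-03,  1.40767416e-03]), 'tau': array([-3.58295501e-04, -4.42351520e+01, -1.78021038e+01, -2.05556817e-04,
        8.51284247e-03,  5.39442283e-06]), 'tcp_pos': array([0.15478538, 0.60479382, 0.23830406]), 'tool_rot': array([ 1.25087647e-01,  9.92145057e-01, -1.07551763e-03, -3.30781568e-04]), 'force': array([ 0.01263814, -0.0269235 , -0.36796415]), 'ft_torque': array([ 0.00990075, -0.0057315 ,  0.007507  ]), 'gripper_force': 0.0, 'finger_gap': 1.002929810727218}
side {'vfov': 48.657101992544455, 'cx': 319.0009508509272, 'cy': 197.74121702111924, 'xyz': array([ 0.18841457, -1.01127908,  0.83301631]), 'attitude': array([ 0.87203623, -0.1437993 ,  0.08204423, -0.46059019])}
top {'vfov': 49.40544443880395, 'cx': 322.1336778961732, 'cy': 200.57370935397316, 'xyz': array([ 0.28414821, -0.01821778,  1.44081037]), 'attitude': array([-0.69582424,  0.71268845, -0.05465046,  0.07012223])}
wrist {'vfov': 71.5740691434026, 'cx': 321.8569886156377, 'cy': 198.3553400739628, 'xyz': array([0.08924075, 0.62176928, 0.37292308]), 'attitude': array([0.78253813, 0.60768515, 0.08223225, 0.1076601 ])}
```

View pics/top0.png

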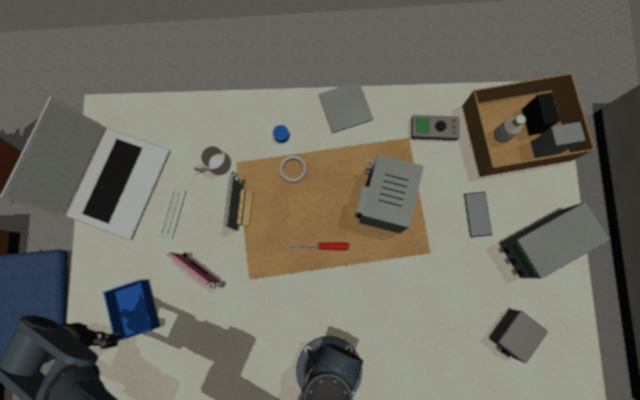

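View pics/side0.png

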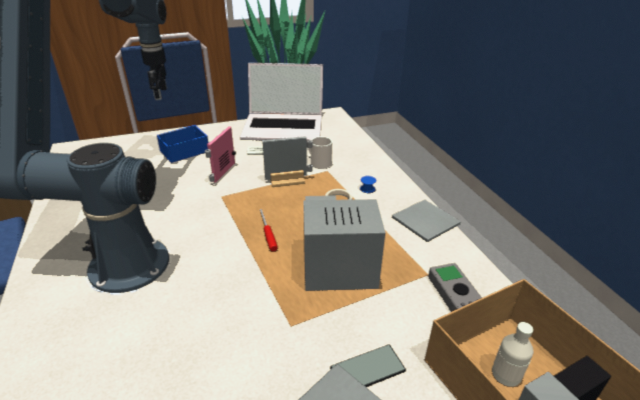

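Top view: candidates shaped like the door are the grey one in the plywood rack (235,200), the pink one in a stand (195,270) and the grey plate lying flat (345,107). The rack's grey one fits the description. The case is at (390,193), with its bracket near (370,168). I'll confirm with an enlarged crop.

```bash
python3 - <<'E'
from h import *
p=cv2.imread('pics/top0.png')
a=cv2.resize(p[150:250,205:275],None,fx=5.5,fy=5.5,interpolation=cv2.INTER_CUBIC)
b=cv2.resize(p[145:245,350:425],None,fx=5.5,fy=5.5,interpolation=cv2.INTER_CUBIC)
cv2.imwrite('pics/crop1.png',np.hstack([a,b]))
c=get_calibration('top');D=np.load('top0.npy');W=cloud(c,D)
z=W[...,2]
def reg(u0,u1,v0,v1,z0,z1):
    s=np.zeros_like(z,bool);s[v0:v1,u0:u1]=1;s&=(z>z0)&(z<z1)&(D>0)
    P=W[s];r=cv2.minAreaRect((P[:,:2]*1000).astype(np.float32));print(len(P),P.mean(0).round(4),'rect',r,'z',np.percentile(P[:,2],[5,50,95]).round(4));return P
print('table z',np.median(z[180:200,300:340]))
print('case top');reg(345,440,140,245,.175,.21)
print('door top');reg(205,275,150,250,.145,.2)
print('rails');reg(205,275,150,250,.03,.045)
E
```

```text
table z 0.00167598482403164
case top
3239 [ 0.5323 -0.1973  0.1856] rect ((538.0906982421875, -193.22036743164062), (160.17715454101562, 191.15853881835938), 73.56266021728516) z [0.1814 0.1856 0.1897]
door top
278 [0.5252 0.288  0.1597] rect ((531.2689208984375, 288.9530944824219), (14.765052795410156, 168.46446228027344), 83.96748352050781) z [0.1465 0.1614 0.1667]
rails
267 [0.5711 0.3029 0.0386] rect ((589.28466796875, 314.34381103515625), (275.7937927246094, 96.18315124511719), 25.153987884521484) z [0.032  0.0391 0.0441]
```

View pics/crop1.png

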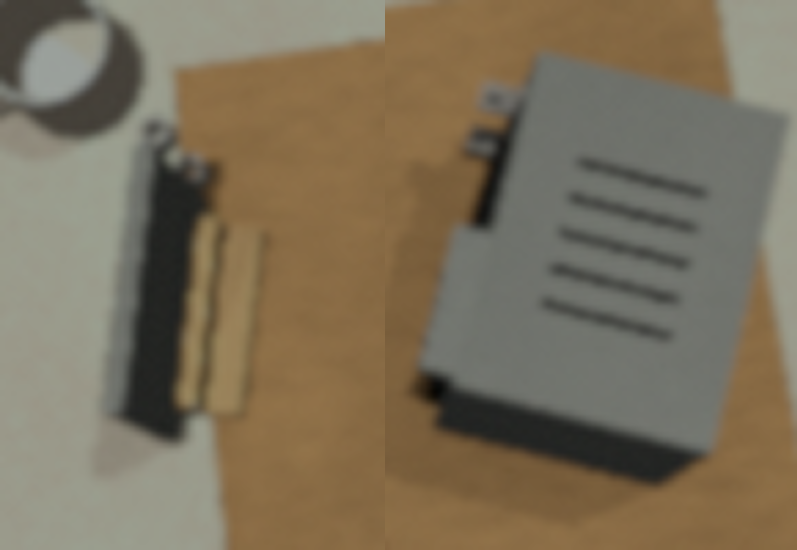

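```bash
cat >> h.py <<'E'
def atz(c,u,v,z):
    o=np.array(c['xyz']); r=world(c,np.array(u,float),np.array(v,float),1.0)-o
    return o+r*((z-o[2])/r[...,2])[...,None]
E
python3 - <<'E'
from h import *
c=get_calibration('top')
P=atz(c,[378.2,423.6,409.1],[154.5,165.9,227.7],.185)
print(P.round(4));d=P[1]-P[0];print('front->back',np.hypot(*d[:2]),np.degrees(np.arctan2(d[1],d[0])));d=P[1]-P[2];print('y',np.hypot(*d[:2]),np.degrees(np.arctan2(d[1],d[0])))
ctr=(P[0]+P[2])/2;print('ctr',ctr)
# door top edge fit
D=np.load('top0.npy');W=cloud(c,D);z=W[...,2]
s=np.zeros_like(z,bool);s[150:250,205:275]=1;s&=(z>.156)&(z<.175)&(D>0)
Q=W[s];print(len(Q),Q.mean(0)); l=cv2.fitLine(Q[:,:2].astype(np.float32),cv2.DIST_HUBER,0,.01,.01).ravel();print(l,np.degrees(np.arctan2(l[1],l[0])))
t=(Q[:,:2]-l[2:])@l[:2];print(t.min(),t.max(),l[2:]+l[:2]*t.min(),l[2:]+l[:2]*t.max())
S=sense();T=Rm(S['tool_rot']);w=get_calibration('wrist')
print('cam in tool',T.T@(np.array(w['xyz'])-S['tcp_pos']));print('cam axes in tool\n',(T.T@Rm(w['attitude'])).round(4))
print(T.round(3))
E
```

```text
[[ 0.6439 -0.1633  0.185 ]
 [ 0.6051 -0.2957  0.185 ]
 [ 0.4226 -0.2426  0.185 ]]
front->back 0.13795361585012977 -106.31746083089446
y 0.1901051989709918 -16.23502466036391
ctr [ 0.53323835 -0.20293719  0.185     ]
215 [0.52201164 0.2891791  0.16245849]
[ 0.9946559  -0.10324574  0.50926185  0.2904724 ] -5.9261055
-0.060361333761299846 0.08755781621937979 [0.44922309 0.29670444] [0.59635175 0.28143242]
cam in tool [ 0.06775578 -0.00015922 -0.13448902]
cam axes in tool
 [[ 3.000e-04 -9.632e-01 -2.688e-01]
 [ 1.000e+00  3.000e-04 -1.000e-04]
 [ 1.000e-04 -2.688e-01  9.632e-01]]
[[-0.969  0.248 -0.001]
 [ 0.248  0.969 -0.002]
 [ 0.    -0.002 -1.   ]]
```

Confirmed in the crop: the grey door stands in the plywood rack with its sockets at the far end (155,130). The case sizes come out right (138 x 190), its centre is (0.533,-0.203), and its y axis points at -16.3°. I'll turn the tool so the wrist camera is on the socket side.

>>> play_rows([
  [[0,0,7.15],[0,0,-2],0],
  [[0,0,7.15],[0,0,-2],0],
  [[0,0,7.15],[0,0,-2],0],
  [[0,0,7.15],[0,0,-2],0],
  [[0,0,7.15],[0,0,-2],0],
  [[0,0,7.15],[0,0,-2],0],
  [[0,0,7.15],[0,0,-2],0],
  [[0,0,7.15],[0,0,-2],0],
  [[0,0,7.15],[0,0,-2],0],
  [[0,0,7.15],[0,0,-2],0],
  [[0,0,7.15],[0,0,-2],0],
  [[0,0,7.15],[0,0,0],0],
])

```text
t: 1.15
tcp_pos: [0.1551, 0.6054, 0.2614]
tool_rot: [0.769, 0.639, -0.0, 0.0]
force: [-0.1, 0.8, -0.4]
finger_gap: 0.999
gripper_force: 0.0
```

>>> play_rows([
  [[0,0,7.15],[0,0,0],0],
  [[0,0,7.15],[0,0,0],0],
  [[0,0,7.15],[0,0,0],0],
  [[0,0,7.15],[0,0,0],0],
  [[0,0,7.15],[0,0,0],0],
  [[0,0,7.15],[0,0,0],0],
  [[0,0,7.15],[0,0,0],0],
  [[0,0,7.15],[0,0,0],0],
  [[0,0,7.15],[0,0,0],0],
  [[0,0,7.15],[0,0,0],0],
  [[0,0,7.15],[0,0,0],0],
  [[0,0,7.15],[0,0,0],0],
])

```text
t: 2.15
tcp_pos: [0.155, 0.6052, 0.2609]
tool_rot: [0.998, -0.055, -0.0, 0.0]
force: [-0.0, 0.9, 0.2]
finger_gap: 1.001
gripper_force: 0.0
```

>>> play_rows([
  [[0,0,0],[10,7,0],0],
  [[0,0,0],[25,17,0],0],
  [[0,0,0],[34,23,0],0],
  [[0,0,0],[34,23,0],0],
  [[0,0,0],[34,23,0],0],
  [[0,0,0],[34,23,0],0],
  [[0,0,0],[34,23,0],0],
  [[0,0,0],[34,23,0],0],
  [[0,0,0],[34,23,0],0],
  [[0,0,0],[34,23,0],0],
  [[0,0,0],[34,23,0],0],
  [[0,0,0],[34,23,0],0],
])

```text
t: 3.15
tcp_pos: [0.5028, 0.3112, 0.2612]
tool_rot: [0.999, -0.05, -0.0, 0.0]
force: [0.5, 0.9, -0.6]
finger_gap: 0.999
gripper_force: 0.0
```

>>> play_rows([
  [[0,0,0],[25,14,0],0],
  [[0,0,0],[14,7,0],0],
  [[0,0,0],[0,0,0],0],
  [[0,0,0],[0,0,0],0],
])

```text
t: 3.48
tcp_pos: [0.5378, 0.2884, 0.2608]
tool_rot: [0.999, -0.052, -0.001, -0.0]
force: [-0.6, 0.6, 0.3]
finger_gap: 1.002
gripper_force: 0.0
```

```bash
python3 - <<'E'
from h import *
S=sense();print(S['t'],S['tcp_pos'],Rm(S['tool_rot'])[:,0],S['q'])
w=get_calibration('wrist');p,d=snapshot('wrist');cv2.imwrite('pics/w1.png',p[:,:,::-1]);np.save('w1.npy',d)
W=cloud(w,d);T=Rm(S['tool_rot'])
s=(W[...,2]>.152)&(W[...,2]<.17)&(d>0)&(np.abs((W-S['tcp_pos'])@T[:,1])<.06)
Q=W[s];Q=(Q-S['tcp_pos'])@T*1000
l=cv2.fitLine(Q[:,:2].astype(np.float32),cv2.DIST_HUBER,0,.01,.01).ravel()
t=(Q[:,:2]-l[2:])@l[:2];n=(Q[:,:2]-l[2:])@np.array([-l[1],l[0]])
print(len(Q),l,np.degrees(np.arctan2(l[1],l[0])),np.percentile(t,[1,99]),np.percentile(n,[2,98]),np.median(Q[:,2]))
E
```

```text
3.4833 [0.53775876 0.28843639 0.26084849] [ 0.99456847 -0.1040668  -0.00191515] [3.09026511e-01 4.85052970e-01 1.44591107e+00 8.28009317e-04
 1.21237990e+00 1.98378746e+00]
2118 [ 9.9999899e-01 -1.4270482e-03 -9.2426252e+00  1.2851949e+00] -0.08176386 [-78.77497276  67.18857897] [-5.78042728  5.67097111] 99.07241755548407
```

View pics/w1.png

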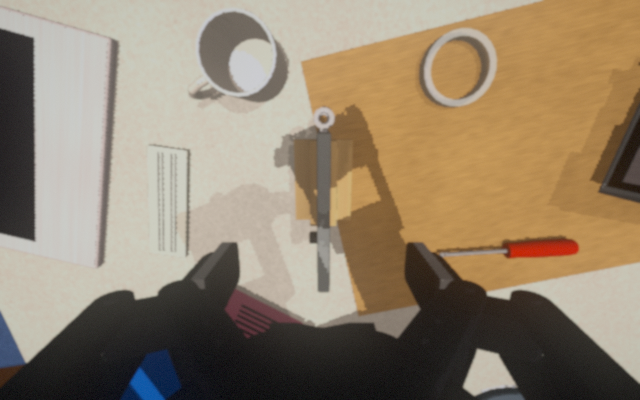

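The wrist view shows the door edge-on in the slot, socket at (324,118) and free end at (323,290). At the hang pose joint 6 would hit its range with this yaw. So I'll flip the tool half a turn and use the same view geometry for socket and pintle.

>>> play_rows([
  [[0,0,-7.1],[0,0,0],0],
  [[0,0,-7.1],[0,0,0],0],
  [[0,0,-7.1],[0,0,0],0],
  [[0,0,-7.1],[0,0,0],0],
  [[0,0,-7.1],[0,0,0],0],
  [[0,0,-7.1],[0,0,0],0],
  [[0,0,-7.1],[0,0,0],0],
  [[0,0,-7.1],[0,0,0],0],
  [[0,0,-7.1],[0,0,0],0],
  [[0,0,-7.1],[0,0,0],0],
  [[0,0,-7.1],[0,0,0],0],
  [[0,0,-7.1],[0,0,0],0],
])

```text
t: 4.53
tcp_pos: [0.5357, 0.2908, 0.2614]
tool_rot: [0.767, 0.642, -0.001, -0.001]
force: [-0.2, 0.1, -0.5]
finger_gap: 1.0
gripper_force: 0.0
```

>>> play_rows([
  [[0,0,-7.1],[0,0,0],0],
  [[0,0,-7.1],[0,0,0],0],
  [[0,0,-7.1],[0,0,0],0],
  [[0,0,-7.1],[0,0,0],0],
  [[0,0,-7.1],[0,0,0],0],
  [[0,0,-7.1],[0,0,0],0],
  [[0,0,-7.1],[0,0,0],0],
  [[0,0,-7.1],[0,0,0],0],
  [[0,0,-7.1],[0,0,0],0],
  [[0,0,-7.1],[0,0,0],0],
  [[0,0,-7.1],[0,0,0],0],
  [[0,0,-7.1],[0,0,0],0],
])

```text
t: 5.53
tcp_pos: [0.5357, 0.2908, 0.2614]
tool_rot: [0.13, 0.991, -0.0, -0.001]
force: [-0.1, 0.0, 0.3]
finger_gap: 0.999
gripper_force: 0.0
```

>>> play_rows([
  [[0,0,-7.1],[0,0,0],0],
  [[0,0,-2.5],[0,0,0],0],
  [[0,0,0],[0,0,0],0],
  [[0,0,0],[0,0,0],0],
  [[0,0,0],[0,0,0],0],
])

```text
t: 5.95
tcp_pos: [0.5371, 0.2899, 0.2614]
tool_rot: [0.051, 0.999, -0.0, -0.0]
force: [0.2, 1.1, -0.4]
finger_gap: 1.002
gripper_force: 0.0
```

```bash
cat >> h.py <<'E'
import pickle
def shot(tag):
    S=sense();w=get_calibration('wrist');p,d=snapshot('wrist');cv2.imwrite(f'pics/{tag}.png',p[:,:,::-1])
    pickle.dump((S,w,p,d),open(tag+'.pkl','wb'));return S,w,p,d
def totool(S,W): return (W-S['tcp_pos'])@Rm(S['tool_rot'])*1000
E
python3 - <<'E'
from h import *
S,w,p,d=shot('w2')
print(S['t'],S['tcp_pos'],Rm(S['tool_rot'])[:,0],S['q'])
g=p[:,:,::-1]
cv2.imwrite('pics/w2c.png',cv2.resize(g[90:340,270:380],None,fx=2.4*2,fy=2.4,interpolation=cv2.INTER_CUBIC) if 0 else np.hstack([cv2.resize(g[70:220,275:375],None,fx=4,fy=4,interpolation=cv2.INTER_CUBIC),cv2.resize(g[200:350,275:375],None,fx=4,fy=4,interpolation=cv2.INTER_CUBIC)]))
E
```

```text
5.95 [0.53706503 0.28986527 0.26139514] [-9.94697580e-01  1.02842260e-01  4.39329485e-04] [ 3.11949157e-01  4.84095101e-01  1.44599662e+00  1.57622879e-04
  1.21191599e+00 -1.15587814e+00]
```

View pics/w2c.png

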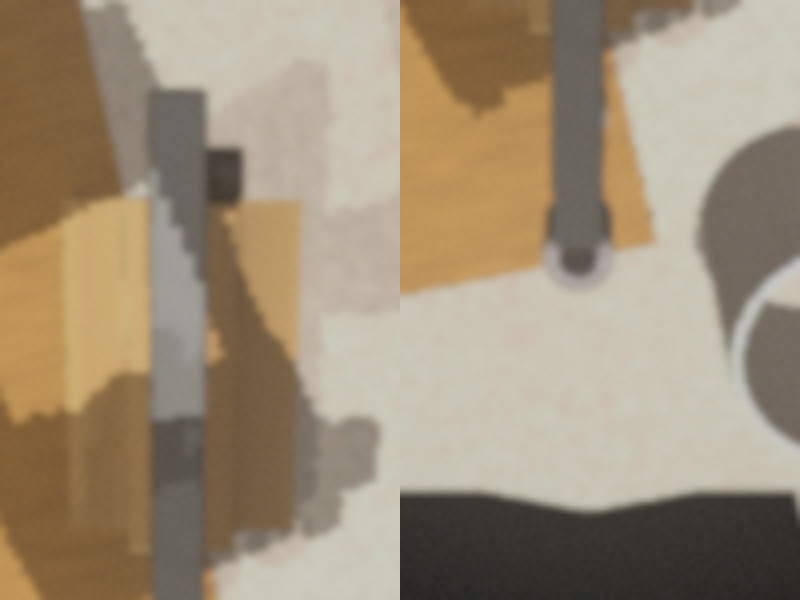

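The enlarged crops show the free end centred at u≈319.3, v≈92.5 and the socket ring at about (319.6,264), with the knob beside the free end. Next I'll look at the pintles in the same geometry.

>>> play_rows([
  [[0,0,7.1],[-15,-35,0],0],
  [[0,0,0],[-11,-37,0],0],
  [[0,0,0],[-11,-37,0],0],
  [[0,0,0],[-11,-37,0],0],
  [[0,0,0],[-11,-37,0],0],
  [[0,0,0],[-11,-37,0],0],
  [[0,0,0],[-11,-37,0],0],
  [[0,0,0],[-11,-37,0],0],
  [[0,0,0],[-11,-37,0],0],
  [[0,0,0],[-11,-36,0],0],
  [[0,0,7.15],[0,0,0],0],
  [[0,0,7.15],[0,0,0],0],
])

```text
t: 7.0
tcp_pos: [0.571, -0.096, 0.2613]
tool_rot: [0.242, 0.97, -0.0, 0.0]
force: [0.8, 1.1, -0.6]
finger_gap: 0.999
gripper_force: 0.0
```

>>> play_rows([
  [[0,0,7.15],[0,0,0],0],
  [[0,0,7.15],[0,0,0],0],
  [[0,0,7.15],[0,0,0],0],
  [[0,0,7.15],[0,0,0],0],
  [[0,0,7.15],[0,0,0],0],
  [[0,0,7.15],[0,0,0],0],
  [[0,0,7.15],[0,0,0],0],
  [[0,0,7.15],[0,0,0],0],
  [[0,0,7.15],[0,0,0],0],
  [[0,0,7.15],[0,0,0],0],
  [[0,0,7.15],[0,0,0],0],
  [[0,0,0],[0,0,0],0],
])

```text
t: 8.0
tcp_pos: [0.5708, -0.093, 0.2613]
tool_rot: [0.799, 0.601, -0.0, -0.0]
force: [0.3, -0.5, -0.1]
finger_gap: 1.0
gripper_force: 0.0
```

```bash
python3 - <<'E'
from h import *
S=sense();x=Rm(S['tool_rot'])[:,0];print(S['t'],S['tcp_pos'],np.degrees(np.arctan2(x[1],x[0])))
w=get_calibration('wrist')
print(proj(w,[.6342,-.1429,.141]))
E
```

```text
8.0 [ 0.57076001 -0.09303464  0.26131839] 73.85098943397324
(np.float64(397.90061966033164), np.float64(224.93447728072698))
```

>>> play_rows([
  [[0,0,0],[14,25,0],0],
  [[0,0,0],[14,25,0],0],
  [[0,0,0],[13,24,0],0],
  [[0,0,0],[0,0,0],0],
  [[0,0,0],[0,0,0],0],
])

```text
t: 8.42
tcp_pos: [0.654, -0.0738, 0.2607]
tool_rot: [0.798, 0.603, -0.0, -0.0]
force: [-0.9, 0.8, 0.8]
finger_gap: 0.995
gripper_force: 0.0
```

```bash
python3 - <<'E'
from h import *
S,w,p,d=shot('w3')
x=Rm(S['tool_rot'])[:,0];print(S['t'],S['tcp_pos'],np.degrees(np.arctan2(x[1],x[0])))
print(proj(w,[.6342,-.1429,.141]))
g=p[:,:,::-1]
cv2.imwrite('pics/w3c.png',cv2.resize(g[190:340,230:410],None,fx=4,fy=4,interpolation=cv2.INTER_CUBIC))
E
```

```text
8.4167 [ 0.65400259 -0.07377784  0.26072943] 74.18994171913975
(np.float64(321.3668171893168), np.float64(263.4717263215776))
```

View pics/w3c.png

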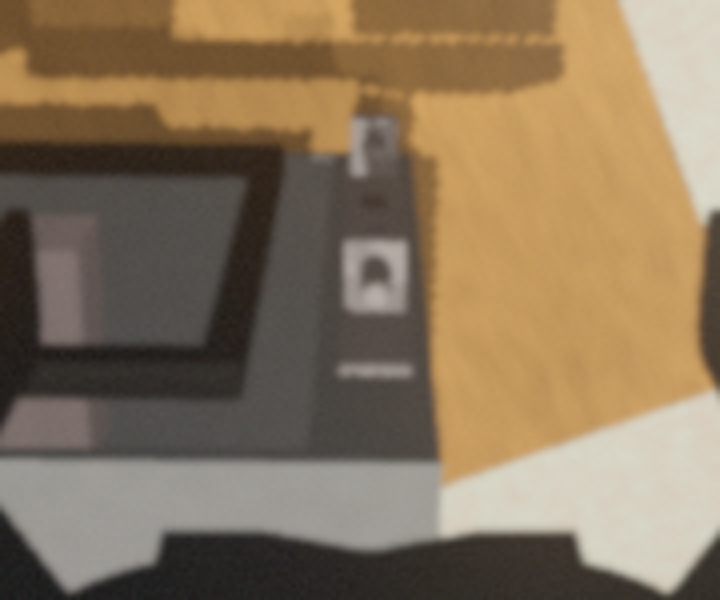

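```bash
python3 - <<'E'
from h import *
S,w,p,d=pickle.load(open('w3.pkl','rb'))
g=p[240:275,305:345,::-1];g=cv2.resize(g,None,fx=12,fy=12,interpolation=cv2.INTER_CUBIC)
S2,w2,p2,d2=pickle.load(open('w2.pkl','rb'))
h=p2[240:275,300:335,::-1];h=cv2.resize(h,None,fx=9,fy=12,interpolation=cv2.INTER_CUBIC)
cv2.imwrite('pics/z.png',np.hstack([g,h]))
W=cloud(w,d);print('depth z near pin\n',(W[254:272:2,316:334:2,2]*1000).round(0))
W2=cloud(w2,d2);print('socket z\n',(W2[252:274:2,308:332:2,2]*1000).round(0))
E
```

```text
depth z near pin
 [[125. 125. 126. 125. 125. 124. 126. 125.  86.]
 [126. 126. 127. 129. 131. 128. 125. 125.  91.]
 [124. 125. 132. 135. 136. 131. 125. 125.  96.]
 [125. 125. 137. 140. 139. 136. 125. 125. 102.]
 [125. 125. 140. 142. 141. 140. 124. 124. 106.]
 [125. 125. 142. 141. 141. 141. 124. 126. 112.]
 [124. 124. 124. 141. 141. 139. 124. 125. 116.]
 [125. 125. 125. 127. 126. 126. 125. 125. 120.]
 [129. 130. 131. 130. 130. 129. 130. 129. 125.]]
socket z
 [[  0.   1. 127. 162. 163. 162. 161. 163. 162. 127.   0.   2.]
 [  2.   2. 132. 162. 162. 161. 162. 161. 162. 130.   0.   1.]
 [  1.   1. 137. 162. 162. 163. 162. 162. 163. 136.   2.  -1.]
 [  1.   0. 143. 164. 161. 161. 162. 162. 161. 140.   0.   0.]
 [ -0.   1. 145. 162. 162. 162. 162. 163. 162. 143.   1.   0.]
 [  1. 144. 143. 144. 131. 130. 130. 131. 144. 144.   1.   2.]
 [  1. 144. 145. 140. 136. 135. 134. 136. 144. 144.  -1.   0.]
 [ -0. 144. 144. 144. 140. 139. 138. 140. 143. 144.   1.   1.]
 [  2.  -1. 144. 144. 144. 143. 143. 143. 144. 144.   1.  -0.]
 [  1.   0.  -1. 144. 144. 145. 144. 144. 144.   0.   0.   0.]
 [ -0.   0.   1.  -1. 144. 145. 144.   1.   0.   0.  -1.  -1.]]
```

View pics/z.png

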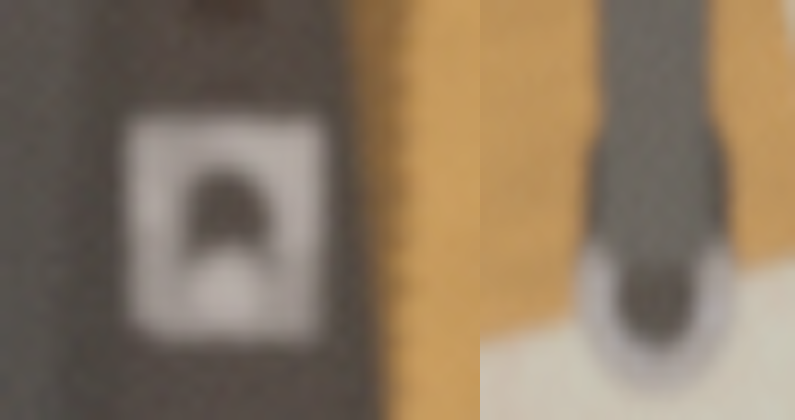

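```bash
cat > fit.py <<'E'
from h import *
from scipy.optimize import minimize
v,u=np.mgrid[0:400,0:640].astype(float)
def disc(tag,z,r,zlo,zhi,box,far):
    S,w,p,d=pickle.load(open(tag+'.pkl','rb'));W=cloud(w,d)
    P=totool(S,atz(w,u,v,z))[...,:2]; M=(W[...,2]*1000>zlo)&(W[...,2]*1000<zhi)&(d>0)
    b=np.zeros_like(M);b[box[2]:box[3],box[0]:box[1]]=1
    px=.9
    def cost(c):
        D=np.hypot(P[...,0]-c[0],P[...,1]-c[1]);pred=np.clip((r-D)/px+.5,0,1)
        s=b&(P[...,0]<c[0]+far)
        return (np.abs(pred-M)[s]).sum()/s.sum()
    c0=P[b&M].mean(0)
    best=min((minimize(cost,c0+np.array(o),method='Nelder-Mead') for o in [(0,0),(1,0),(-1,1),(2,-1),(-2,0)]),key=lambda q:q.fun)
    return best.x,best.fun,S
def edges(tag,z,zlo,zhi,box):
    S,w,p,d=pickle.load(open(tag+'.pkl','rb'));W=cloud(w,d)
    P=totool(S,atz(w,u,v,z))[...,:2];M=(W[...,2]*1000>zlo)&(W[...,2]*1000<zhi)&(d>0)
    C=[];L=[];Rr=[]
    for r in range(box[2],box[3]):
        k=np.where(M[r,box[0]:box[1]])[0]
        if len(k):
            C.append([P[r,0,0],np.interp(box[0]+(k[0]+k[-1])/2,np.arange(640),P[r,:,1]),(k[-1]-k[0]+1)*(P[r,1,1]-P[r,0,1])])
    return np.array(C)
E
python3 - <<'E'
from fit import *
for far in (0,2): print('socket',disc('w2',.144,9,100,150,(300,340,255,285),far)[:2])
for far in (0,1,2):print('pin z>139.. r4',disc('w3',.1405,3.8,138.5,145,(305,345,250,269),far)[:2])
C=edges('w2',.162,155,170,(300,340,85,262));l=np.polyfit(C[:,0],C[:,1],1)
print('door edge ends x',C[0],C[-1],'line y=',l,'deg',np.degrees(l[0]),'res',np.std(C[:,1]-np.polyval(l,C[:,0])))
C=edges('w3',.125,122,127.9,(305,345,248,268));print('arm',C.round(2))
S=pickle.load(open('w3.pkl','rb'))[0];S2=pickle.load(open('w2.pkl','rb'))[0]
for s in (S2,S):
  T=Rm(s['tool_rot']);print(s['tcp_pos'],T.round(4).tolist(),np.degrees(np.arctan2(T[1,0],T[0,0])))
# case front face/edge yaw from w3: top plane z~.185 edge
S,w,p,d=pickle.load(open('w3.pkl','rb'));W=cloud(w,d);Q=totool(S,W);m=(W[...,2]>.180)&(W[...,2]<.19)&(d>0);m[330:]=0
E=[]
for c in range(245,335):
    k=np.where(m[290:325,c])[0]
    if len(k): E.append(totool(S,atz(w,np.array(float(c)),np.array(290.+k[0]-.5),.185))[:2])
E=np.array(E);l=np.polyfit(E[:,1],E[:,0],1);print('case top front edge x=',l,np.degrees(np.arctan(l[0])),np.std(E[:,0]-np.polyval(l,E[:,1])),len(E))
E
```

```text
socket (array([-71.89114973,  -3.43147265]), np.float64(0.008772112967562274))
socket (array([-71.89567752,  -3.46354084]), np.float64(0.008760369665708714))
pin z>139.. r4 (array([-72.76363343,   1.66401841]), np.float64(0.011695651778673795))
pin z>139.. r4 (array([-72.62630073,   1.53072437]), np.float64(0.01150773601344438))
pin z>139.. r4 (array([-72.89274798,   1.53982357]), np.float64(0.0102530297268238))
door edge ends x [89.80865666 -2.90879181 11.07705411] [-58.27843706  -3.36205089  11.21449127] line y= [ 1.60341219e-03 -3.04370959e+00] deg 0.09186875115675427 res 0.1808675223941287
arm [[-63.64   1.02  14.91]
 [-64.81   1.55  15.99]
 [-65.98   1.55  16.01]
 [-67.15   1.56  16.03]
 [-68.32   1.56  16.05]
 [-69.5    1.56  16.06]
 [-70.68   1.56  16.08]
 [-71.86   1.56  16.1 ]
 [-73.04   1.56  16.11]
 [-74.23   1.57  16.13]
 [-75.42   1.57  16.15]
 [-76.61   1.57  16.17]
 [-77.8    1.57  16.18]
 [-79.     1.57  16.2 ]
 [-80.2    1.57  16.22]
 [-81.4    1.58  16.24]
 [-82.61   1.58  16.25]
 [-83.81   1.58  16.27]
 [-85.02   1.58  18.46]]
[0.53706503 0.28986527 0.26139514] [[-0.9947, 0.1028, -0.0004], [0.1028, 0.9947, 0.0], [0.0004, -0.0, -1.0]] 174.09713530968665
[ 0.65400259 -0.07377784  0.26072943] [[0.2724, 0.9622, -0.0004], [0.9622, -0.2724, 0.0], [-0.0001, -0.0004, -1.0]] 74.18994171913975
case top front edge x= [-2.63958225e-03 -8.54415903e+01] -0.15123657152801145 0.5223280173422443 90fit.py:12: RuntimeWarning: invalid value encountered in scalar divide
  return (np.abs(pred-M)[s]).sum()/s.sum()
```

```bash
python3 - <<'E'
from fit import *
S,w,p,d=pickle.load(open('w3.pkl','rb'));W=cloud(w,d);Q=totool(S,W)
for r in range(246,308): print(r,(W[r,322:325,2]*1000).round(1),Q[r,322:325,0].round(1),p[r,323])
f=(W[...,2]>.135)&(W[...,2]<.175)&(d>0)&(u>250)&(u<338)&(v>268)&(v<310);print('face x (bracket/face)',np.percentile(Q[f][:,0],[5,25,50,75,95]),f.sum())
f&=(u<300);l=np.polyfit(Q[f][:,1],Q[f][:,0],1);print('face line',l,np.percentile(Q[f][:,1],[0,100]))
S,w,p,d=pickle.load(open('w2.pkl','rb'));W=cloud(w,d);Q=totool(S,W)
for r in range(256,280): print(r,(W[r,318:321,2]*1000).round(1),Q[r,318:321,0].round(1))
E
```

```text
246 [70.6 69.9 71.3] [-85.8 -86.1 -85.5] [82 72 65]
247 [78.2 78.  77. ] [-83.6 -83.7 -84.1] [81 70 63]
248 [120.4 119.2 120.2] [-64.6 -65.2 -64.7] [90 79 73]
249 [122.6 122.5 123.5] [-64.7 -64.8 -64.3] [114 104 100]
250 [125.3 124.3 125. ] [-64.6 -65.1 -64.7] [148 138 132]
251 [125.8 124.7 124.5] [-65.5 -66.  -66.1] [167 157 153]
252 [124.9 125.  125.2] [-67.1 -67.  -67. ] [166 156 152]
253 [125.2 124.8 124.8] [-68.1 -68.4 -68.3] [149 139 134]
254 [125.2 125.8 125.2] [-69.3 -69.  -69.3] [116 108 102]
255 [128.4 128.5 127.1] [-68.9 -68.8 -69.5] [91 82 75]
256 [129.4 130.5 131.4] [-69.5 -68.9 -68.4] [84 76 69]
257 [134.1 133.3 132.4] [-68.2 -68.6 -69.1] [84 75 68]
258 [135.3 134.6 135.6] [-68.8 -69.1 -68.6] [87 78 72]
259 [136.4 137.2 137.2] [-69.3 -68.9 -68.9] [93 83 77]
260 [139.6 139.7 138.8] [-68.7 -68.7 -69.2] [120 110 104]
261 [140.2 139.8 141.3] [-69.5 -69.7 -68.9] [151 143 136]
262 [141.8 140.5 141.3] [-69.8 -70.5 -70.1] [174 164 159]
263 [141.6 141.1 141.1] [-71.  -71.3 -71.3] [180 172 165]
264 [141.2 140.4 140.6] [-72.4 -72.8 -72.7] [182 173 167]
265 [141.7 141.2 140.7] [-73
[... 2891 characters left out ...]
264 [134.7 134.2 134.5] [-76.4 -76.6 -76.5]
265 [135.6 135.6 136.3] [-77.  -77.  -76.6]
266 [139.4 137.5 138.5] [-76.1 -77.1 -76.6]
267 [139.5 140.7 140.5] [-77.2 -76.4 -76.6]
268 [143.  142.1 142.7] [-76.3 -76.8 -76.5]
269 [144.1 144.  143.7] [-76.8 -76.8 -77. ]
270 [145.  144.5 144.2] [-77.4 -77.7 -77.9]
271 [143.6 144.1 144.6] [-79.4 -79.1 -78.8]
272 [144.6 143.7 144.2] [-79.9 -80.4 -80.1]
273 [0.1 0.5 0. ] [-166.7 -166.4 -166.7]
274 [-0.   1.1  0.3] [-168.5 -167.8 -168.3]
275 [-0.4  1.7  1.2] [-170.6 -169.3 -169.6]
276 [ 0.8  0.  -0.5] [-171.7 -172.1 -172.4]
277 [ 0.7  0.7 -0.2] [-173.5 -173.5 -174. ]
278 [ 0.5 -0.   0.7] [-175.4 -175.8 -175.3]
279 [-0.7 -0.4 -1.7] [-178.  -177.8 -178.6]
```

Measurements in the tool frame:
- Pin centre is (-72.8, 1.56). The face, arm and pin surface all agree on it.
- Socket centre is (-71.8, -3.45).
- All heights match the given sizes to 1 mm.

I'll go back and grip.

>>> play_rows([
  [[0,0,0],[31.5,-21.1,0],0],
  [[0,0,0],[31.5,-21.1,0],0],
  [[0,0,0],[31.5,-21.1,0],0],
  [[0,0,0],[31.5,-21.1,0],0],
  [[0,0,0],[31.5,-21.1,0],0],
  [[0,0,0],[31.5,-21.1,0],0],
  [[0,0,0],[31.5,-21.1,0],0],
  [[0,0,0],[31.5,-21.1,0],0],
  [[0,0,0],[31.5,-21.1,0],0],
  [[0,0,0],[31.8,-21.2,0],0],
  [[0,0,-7.1],[0,0,0],0],
  [[0,0,-7.1],[0,0,0],0],
])

```text
t: 9.47
tcp_pos: [0.5349, 0.2887, 0.2615]
tool_rot: [0.714, 0.7, -0.001, -0.0]
force: [0.0, -0.3, 0.1]
finger_gap: 0.997
gripper_force: 0.0
```

>>> play_rows([
  [[0,0,-7.15],[0,0,0],0],
  [[0,0,-7.15],[0,0,0],0],
  [[0,0,-7.15],[0,0,0],0],
  [[0,0,-7.15],[0,0,0],0],
  [[0,0,-7.15],[0,0,0],0],
  [[0,0,-7.15],[0,0,0],0],
  [[0,0,-7.15],[0,0,0],0],
  [[0,0,-7.15],[0,0,0],0],
  [[0,0,-7.15],[0,0,0],0],
  [[0,0,-7.15],[0,0,0],0],
  [[0,0,-7.15],[0,0,0],0],
  [[0,0,-7.1],[0,0,0],0],
])

```text
t: 10.47
tcp_pos: [0.5362, 0.286, 0.2614]
tool_rot: [0.049, 0.999, -0.0, -0.001]
force: [0.6, 0.7, -0.7]
finger_gap: 0.998
gripper_force: 0.0
```

>>> play_rows([
  [[0,0,0],[0,0,0],0],
  [[0,0,0],[0,0,0],0],
])

```text
t: 10.63
tcp_pos: [0.5366, 0.2863, 0.2615]
tool_rot: [0.054, 0.999, -0.0, -0.0]
force: [0.3, -0.0, -0.3]
finger_gap: 1.003
gripper_force: 0.0
```

```bash
python3 - <<'E'
from fit import *
S=sense();T=Rm(S['tool_rot']);print(S['t'],S['tcp_pos'],np.degrees(np.arctan2(T[1,0],T[0,0])))
print('to go in tool mm',T.T@(np.array([.5368,.2870,.139])-S['tcp_pos'])*1000)
E
```

```text
10.6333 [0.53662211 0.28630784 0.26147516] 173.7669796563032
to go in tool mm [ -0.17427969   0.7564738  122.47478707]
```

>>> play_rows([
  [[0,0,-0.2],[0,0.7,10],0],
  [[0,0,0],[0,0,20],0],
  [[0,0,0],[0,0,25],0],
  [[0,0,0],[0,0,25],0],
  [[0,0,0],[0,0,22],0],
  [[0,0,0],[0,0,14],0],
  [[0,0,0],[0,0,6],0],
  [[0,0,0],[0,0,0],0.3],
  [[0,0,0],[0,0,0],0.6],
  [[0,0,0],[0,0,0],0.8],
  [[0,0,0],[0,0,0],1],
  [[0,0,0],[0,0,0],1],
], grip_force=60)

```text
t: 11.63
tcp_pos: [0.5381, 0.288, 0.1405]
tool_rot: [0.051, 0.999, 0.0, 0.001]
force: [-0.4, -0.6, -0.7]
finger_gap: 0.301
gripper_force: 0.0
```

>>> play_rows([
  [[0,0,0],[0,0,0],1],
  [[0,0,0],[0,0,0],1],
  [[0,0,0],[0,0,0],1],
  [[0,0,0],[0,0,0],1],
])

```text
t: 11.97
tcp_pos: [0.5383, 0.2879, 0.1403]
tool_rot: [0.051, 0.999, 0.0, 0.001]
force: [0.8, -0.8, 6.7]
finger_gap: 0.131
gripper_force: 59.7
```

>>> play_rows([
  [[0,0,0],[0,0,-4],1],
  [[0,0,0],[0,0,-8],1],
  [[0,0,0],[0,0,-15],1],
  [[0,0,0],[0,0,-22],1],
  [[0,0,0],[0,0,-25],1],
  [[0,0,0],[0,0,-25],1],
  [[0,0,0],[0,0,-25],1],
  [[0,0,0],[0,0,-25],1],
  [[0,0,0],[0,0,-25],1],
  [[0,0,0],[0,0,-20],1],
  [[0,0,0],[0,0,-6],1],
  [[0,0,0],[0,0,0],1],
])

```text
t: 12.97
tcp_pos: [0.538, 0.288, 0.3412]
tool_rot: [0.051, 0.999, 0.001, 0.002]
force: [0.0, 0.1, -2.4]
finger_gap: 0.131
gripper_force: 58.7
```

```bash
python3 - <<'E'
from fit import *
S,w,p,d=shot('w4');T=Rm(S['tool_rot']);print(S['t'],S['tcp_pos'],S['force'],T.round(4).tolist())
W=cloud(w,d);Q=totool(S,W)
for u0 in (310,320,330): print([(r,*Q[r,u0,[0,2]].round(1)) for r in range(0,330,20)])
cv2.imwrite('pics/w4c.png',p[:,:,::-1])
E
```

```text
12.9667 [0.53798855 0.28796297 0.3411516 ] [ 0.04389943  0.11282235 -2.41223483] [[-0.9948, 0.1022, 0.0035], [0.1022, 0.9948, 0.0012], [-0.0033, 0.0015, -1.0]]
[(0, np.float64(240.4), np.float64(340.5)), (20, np.float64(214.0), np.float64(339.4)), (40, np.float64(187.9), np.float64(342.5)), (60, np.float64(89.5), np.float64(-22.0)), (80, np.float64(82.7), np.float64(-21.6)), (100, np.float64(75.6), np.float64(-21.0)), (120, np.float64(68.2), np.float64(-22.8)), (140, np.float64(60.5), np.float64(-21.4)), (160, np.float64(52.4), np.float64(-20.8)), (180, np.float64(44.2), np.float64(-21.6)), (200, np.float64(35.7), np.float64(-22.0)), (220, np.float64(26.7), np.float64(-21.7)), (240, np.float64(17.7), np.float64(-22.6)), (260, np.float64(7.5), np.float64(-21.6)), (280, np.float64(-3.3), np.float64(-20.6)), (300, np.float64(-14.2), np.float64(-20.4)), (320, np.float64(-25.3), np.float64(-20.6))]
[(0, np.float64(240.3), np.float64(340.2)), (20, np.float64(214.7), np.float64(341.5)), (40, np.float64(187.6), np.float64(341.3)), (60, np.float64(89.5), np.float64(-21.9)), (80, np.float64(82
[... 600 characters left out ...]
0, np.float64(214.6), np.float64(341.2)), (40, np.float64(187.5), np.float64(341.0)), (60, np.float64(89.6), np.float64(-21.4)), (80, np.float64(82.7), np.float64(-21.5)), (100, np.float64(75.6), np.float64(-20.8)), (120, np.float64(68.2), np.float64(-21.3)), (140, np.float64(60.5), np.float64(-22.0)), (160, np.float64(52.4), np.float64(-20.7)), (180, np.float64(44.3), np.float64(-22.0)), (200, np.float64(35.6), np.float64(-21.5)), (220, np.float64(26.8), np.float64(-22.1)), (240, np.float64(17.3), np.float64(-21.6)), (260, np.float64(7.5), np.float64(-21.5)), (280, np.float64(-3.0), np.float64(-21.0)), (300, np.float64(-13.6), np.float64(-21.3)), (320, np.float64(-24.2), np.float64(-21.9))]
```

View pics/w4c.png

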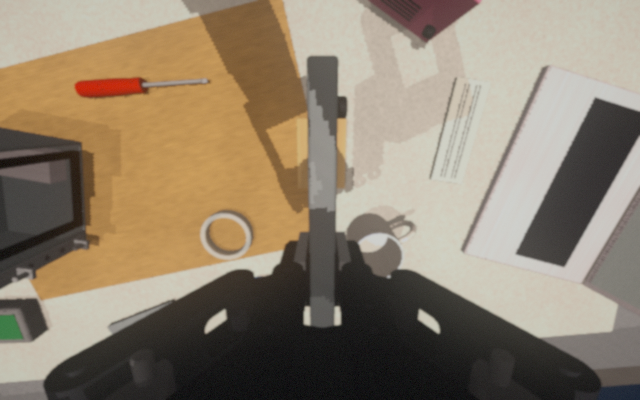

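```bash
cat >> fit.py <<'E'
def edge2(tag,box=(295,350,50,235)):
    """door-edge centre line and free end in tool mm, from depth top-plane mask"""
    S,w,p,d=pickle.load(open(tag+'.pkl','rb'));Q=totool(S,cloud(w,d));m=(abs(Q[...,2]+21.7)<6)&(d>0)
    zt=np.median(Q[box[2]+20:box[3],:,2][m[box[2]+20:box[3]]])
    a=Rm(S['tool_rot']);o=np.array(w['xyz']);r=world(w,u,v,1.)-o
    rt=r@a;ot=(o-S['tcp_pos'])@a*1000;P=ot+rt*((zt-ot[2])/rt[...,2])[...,None]
    C=[]
    for k in range(box[2],box[3]):
        j=np.where(m[k,box[0]:box[1]])[0]
        if len(j)>3: C.append([P[k,0,0],P[k,box[0],1]+(j[0]+j[-1])/2*(P[k,1,1]-P[k,0,1]),(j[-1]-j[0]+1)*(P[k,1,1]-P[k,0,1])])
    C=np.array(C);l=np.polyfit(C[:,0],C[:,1],1)
    pl=np.polyfit(Q[box[2]:box[3]][m[box[2]:box[3]]][:,0],Q[box[2]:box[3]][m[box[2]:box[3]]][:,2],1)
    return C[0],C[1],l,np.degrees(l[0]),np.std(C[:,1]-np.polyval(l,C[:,0])),'ztop slope/0',pl
E
python3 - <<'E'
from fit import *
print(edge2('w4'))
S=pickle.load(open('w2.pkl','rb'))[0]
C=edges('w2',.162,155,170,(300,340,85,262));print(C[:2],np.diff(C[:3,0]))
E
```

```text
(array([90.90638691, -0.34588575, 10.35954335]), array([90.57015178, -0.34589621, 11.10928755]), array([ 0.00097315, -0.33757498]), np.float64(0.055757315185728365), np.float64(0.09547641184044968), 'ztop slope/0', array([ 8.24179957e-05, -2.14761088e+01]))
[[89.80865666 -2.90879181 11.07705411]
 [89.06607086 -2.91106481 11.08711529]] [-0.7425858  -0.74393558]
```

The door is held cleanly: top edge 21.6 mm behind the TCP, free end at x=91, line centred. Now I'll carry it high, in front of the pintles.

>>> play_rows([
  [[0,0,0],[-6,-11,0],1],
  [[0,0,0],[-12,-21,0],1],
  [[0,0,0],[-16,-28.5,0],1],
  [[0,0,0],[-16,-28.5,0],1],
  [[0,0,0],[-16,-28.5,0],1],
  [[0,0,0],[-16,-28.5,0],1],
  [[0,0,0],[-16,-28.5,0],1],
  [[0,0,0],[-16,-28.5,0],1],
  [[0,0,0],[-16,-28.5,0],1],
  [[0,0,0],[-16,-28.5,0],1],
  [[0,0,0],[-12,-21,0],1],
  [[0,0,0],[-6,-10.5,0],1],
])

```text
t: 14.02
tcp_pos: [0.671, -0.0237, 0.3363]
tool_rot: [0.053, 0.999, -0.001, -0.002]
force: [0.4, 0.3, -1.8]
finger_gap: 0.129
gripper_force: 58.7
```

>>> play_rows([
  [[0,0,3],[0,0,0],1],
  [[0,0,6],[0,0,0],1],
  [[0,0,7],[0,0,0],1],
  [[0,0,7],[0,0,0],1],
  [[0,0,7],[0,0,0],1],
  [[0,0,7],[0,0,0],1],
  [[0,0,7],[0,0,0],1],
  [[0,0,7],[0,0,0],1],
  [[0,0,7],[0,0,0],1],
  [[0,0,7],[0,0,0],1],
  [[0,0,7],[0,0,0],1],
  [[0,0,7],[0,0,0],1],
])

```text
t: 15.02
tcp_pos: [0.6697, -0.0186, 0.3373]
tool_rot: [0.677, 0.736, -0.001, -0.002]
force: [-1.2, -0.1, -2.2]
finger_gap: 0.129
gripper_force: 58.7
```

>>> play_rows([
  [[0,0,7],[0,0,0],1],
  [[0,0,7],[0,0,0],1],
  [[0,0,5],[0,0,0],1],
  [[0,0,2],[0,0,0],1],
  [[0,0,0],[0,0,0],1],
  [[0,0,0],[0,0,0],1],
])

```text
t: 15.52
tcp_pos: [0.67, -0.0188, 0.3379]
tool_rot: [0.798, 0.603, -0.001, -0.001]
force: [-0.2, -1.1, -2.0]
finger_gap: 0.127
gripper_force: 58.7
```

```bash
cat > tgt.py <<'E'
import sys
from h import *
off=float(sys.argv[1]);z=float(sys.argv[2])
S3=pickle.load(open('w3.pkl','rb'))[0];T3=Rm(S3['tool_rot'])
g=S3['tcp_pos']+T3@(np.array([-2.2+off,1.8,0])/1000);g[2]=z
S=sense();T=Rm(S['tool_rot']);yaw=lambda M:np.degrees(np.arctan2(M[1,0],M[0,0]))
print('t',S['t'],'pos',S['tcp_pos'].round(4),'goal',g.round(4),'F',np.round(S['force'],2),'M',np.round(S['ft_torque'],3))
print('to go tool mm',(T.T@(g-S['tcp_pos'])*1000).round(2),'turn tool z deg',round(-(yaw(T3)-yaw(T)),2),'tilt fix ax,ay',np.degrees([T[2,1],-T[2,0]]).round(2))
E
python3 tgt.py 60 .341
```

```text
t 15.5167 pos [ 0.67   -0.0188  0.3379] goal [ 0.6715 -0.0187  0.341 ] F [-0.2  -1.09 -2.02] M [-0.014  0.008  0.001]
to go tool mm [ 0.5   1.38 -3.14] turn tool z deg 0.02 tilt fix ax,ay [-0.18  0.01]
```

>>> play_rows([
  [[-0.18,0,0],[0.5,1.4,8],1],
  [[0,0,0],[0,0,15],1],
  [[0,0,0],[0,0,20],1],
  [[0,0,0],[0,0,22],1],
  [[0,0,0],[0,0,22],1],
  [[0,0,0],[0,0,22],1],
  [[0,0,0],[0,0,20],1],
  [[0,0,0],[0,0,18],1],
  [[0,0,0],[0,0,14],1],
  [[0,0,0],[0,0,8],1],
  [[0,0,0],[0,0,2],1],
  [[0,0,0],[0,0,0],1],
])

```text
t: 16.52
tcp_pos: [0.6725, -0.019, 0.1675]
tool_rot: [0.798, 0.603, 0.0, 0.001]
force: [-0.1, 0.2, -1.8]
finger_gap: 0.126
gripper_force: 58.6
```

```bash
python3 tgt.py 0 .1664
```

```text
t 16.5167 pos [ 0.6725 -0.019   0.1675] goal [ 0.6551 -0.0764  0.1664] F [-0.08  0.17 -1.81] M [-0.014  0.048  0.03 ]
to go tool mm [-59.95  -1.     1.08] turn tool z deg -0.04 tilt fix ax,ay [0.1  0.01]
```

>>> play_rows([
  [[0.1,0,0],[-4,-1,0.5],1],
  [[0,0,0],[-6,0,0],1],
  [[0,0,0],[-7,0,0],1],
  [[0,0,0],[-7,0,0],1],
  [[0,0,0],[-7,0,0],1],
  [[0,0,0],[-7,0,0],1],
  [[0,0,0],[-6,0,0],1],
  [[0,0,0],[-5,0,0],1],
  [[0,0,0],[-5,0,0],1],
  [[0,0,0],[-4,0,0],1],
  [[0,0,0],[-2,0,0],1],
  [[0,0,0],[0,0,0],1],
])

```text
t: 17.52
tcp_pos: [0.6553, -0.077, 0.1678]
tool_rot: [0.798, 0.603, 0.0, 0.001]
force: [0.1, 0.3, -2.5]
finger_gap: 0.129
gripper_force: 58.6
```

>>> play_rows([
  [[0,0,0],[0,0,0],1],
  [[0,0,0],[0,0,0],1],
  [[0,0,0],[0,0,0],1],
])

```text
t: 17.77
tcp_pos: [0.6555, -0.0761, 0.1678]
tool_rot: [0.798, 0.603, 0.0, 0.0]
force: [-0.2, 0.0, -2.1]
finger_gap: 0.131
gripper_force: 58.6
```

```bash
python3 tgt.py 0 .1664; python3 - <<'E'
from fit import *
shot('w5');print(edge2('w5'))
E
```

```text
t 17.7667 pos [ 0.6555 -0.0761  0.1678] goal [ 0.6551 -0.0764  0.1664] F [-0.17  0.04 -2.08] M [-0.067 -0.045  0.001]
to go tool mm [-0.32 -0.27  1.36] turn tool z deg -0.03 tilt fix ax,ay [ 0.08 -0.01]
(array([90.90766888,  0.09598299, 10.34672552]), array([90.5715384 ,  0.09593408, 11.09551957]), array([0.00133162, 0.05360643]), np.float64(0.07629606755138749), np.float64(0.07417560490609988), 'ztop slope/0', array([-1.61673655e-03, -2.14008082e+01]))
```

>>> play_rows([
  [[0.08,0,0],[-0.3,-0.3,1],1],
  [[0,0,0],[0,0,2],1],
  [[0,0,0],[0,0,2],1],
  [[0,0,0],[0,0,1],1],
  [[0,0,0],[0,0,1],1],
  [[0,0,0],[0,0,0],1],
])

```text
t: 18.32
tcp_pos: [0.6549, -0.0767, 0.1604]
tool_rot: [0.798, 0.603, -0.0, -0.0]
force: [-0.5, 0.9, -1.3]
finger_gap: 0.13
gripper_force: 58.7
```

>>> play_rows([
  [[0,0,0],[0,0,0.5],1],
  [[0,0,0],[0,0,0.5],1],
  [[0,0,0],[0,0,0.5],1],
  [[0,0,0],[0,0,0.5],1],
])

```text
t: 18.65
tcp_pos: [0.6551, -0.0768, 0.1589]
tool_rot: [0.798, 0.603, 0.0, 0.0]
force: [0.7, -0.3, -3.2]
finger_gap: 0.13
gripper_force: 58.7
```

>>> play_rows([
  [[0,0,0],[0,0,0.5],1],
  [[0,0,0],[0,0,0.5],1],
  [[0,0,0],[0,0,0],1],
])

```text
t: 18.9
tcp_pos: [0.655, -0.0767, 0.1577]
tool_rot: [0.798, 0.603, -0.0, -0.0]
force: [0.9, 1.1, -1.9]
finger_gap: 0.124
gripper_force: 58.7
```

```bash
python3 tgt.py 0 .1434
```

```text
t 18.9 pos [ 0.655  -0.0767  0.1577] goal [ 0.6551 -0.0764  0.1434] F [ 0.94  1.12 -1.92] M [-0.056  0.039  0.003]
to go tool mm [ 0.35  0.05 14.32] turn tool z deg -0.06 tilt fix ax,ay [-0.01 -0.  ]
```

Now 1.7 mm below the tip height with no contact force, so the pins are entering. I'll continue slowly.

>>> play_rows([
  [[0,0,0],[0.1,0,0.7],1],
  [[0,0,0],[0,0,0.7],1],
  [[0,0,0],[0,0,0.7],1],
  [[0,0,0],[0,0,0.7],1],
  [[0,0,0],[0,0,0],1],
])

```text
t: 19.32
tcp_pos: [0.655, -0.0766, 0.1548]
tool_rot: [0.798, 0.603, -0.0, -0.0]
force: [-0.5, 0.3, -2.4]
finger_gap: 0.129
gripper_force: 58.7
```

>>> play_rows([
  [[0,0,0],[0,0,1],1],
  [[0,0,0],[0,0,1],1],
  [[0,0,0],[0,0,1],1],
  [[0,0,0],[0,0,1],1],
  [[0,0,0],[0,0,0],1],
])

```text
t: 19.73
tcp_pos: [0.6549, -0.0766, 0.1507]
tool_rot: [0.798, 0.603, -0.0, -0.0]
force: [-0.0, -0.7, -2.4]
finger_gap: 0.129
gripper_force: 58.7
```

```bash
python3 tgt.py 0 .1434
```

```text
t 19.7333 pos [ 0.6549 -0.0766  0.1507] goal [ 0.6551 -0.0764  0.1434] F [-0.01 -0.69 -2.42] M [-0.047 -0.013 -0.01 ]
to go tool mm [0.26 0.17 7.3 ] turn tool z deg -0.06 tilt fix ax,ay [-0.03 -0.  ]
```

>>> play_rows([
  [[0,0,0],[0,0,1],1],
  [[0,0,0],[0,0,1],1],
  [[0,0,0],[0,0,1],1],
  [[0,0,0],[0,0,1],1],
  [[0,0,0],[0,0,1],1],
  [[0,0,0],[0,0,1],1],
  [[0,0,0],[0,0,0],1],
])

```text
t: 20.32
tcp_pos: [0.6549, -0.0766, 0.1447]
tool_rot: [0.798, 0.603, -0.0, -0.0]
force: [0.1, 0.8, -3.1]
finger_gap: 0.135
gripper_force: 58.7
```

>>> play_rows([
  [[0,0,0],[0,0,0.4],1],
  [[0,0,0],[0,0,0.4],1],
  [[0,0,0],[0,0,0],1],
])

```text
t: 20.57
tcp_pos: [0.6551, -0.0766, 0.1442]
tool_rot: [0.798, 0.603, -0.0, 0.0]
force: [-1.3, -0.6, -2.0]
finger_gap: 0.131
gripper_force: 58.7
```

>>> play_rows([
  [[0,0,0],[0,0,0.3],1],
  [[0,0,0],[0,0,0],1],
])

```text
t: 20.73
tcp_pos: [0.6551, -0.0766, 0.1439]
tool_rot: [0.798, 0.603, 0.0, -0.0]
force: [-0.5, -1.6, -2.2]
finger_gap: 0.132
gripper_force: 58.7
```

>>> play_rows([
  [[0,0,0],[0,0,0.3],1],
  [[0,0,0],[0,0,0],1],
])

```text
t: 20.9
tcp_pos: [0.6551, -0.0766, 0.1436]
tool_rot: [0.798, 0.603, -0.0, -0.0]
force: [0.2, -0.4, -2.5]
finger_gap: 0.126
gripper_force: 58.7
```

>>> play_rows([
  [[0,0,0],[0,0,0.3],1],
  [[0,0,0],[0,0,0],1],
])

```text
t: 21.07
tcp_pos: [0.6551, -0.0767, 0.1434]
tool_rot: [0.798, 0.603, 0.0, 0.0]
force: [-0.6, 0.0, -1.7]
finger_gap: 0.13
gripper_force: 58.8
```

>>> play_rows([
  [[0,0,0],[0,0,0.3],1],
  [[0,0,0],[0,0,0],1],
])

```text
t: 21.23
tcp_pos: [0.6552, -0.0766, 0.1433]
tool_rot: [0.798, 0.603, 0.0, 0.0]
force: [-0.0, 1.1, 0.4]
finger_gap: 0.128
gripper_force: 59.0
```

>>> play_rows([
  [[0,0,0],[0,0,0.3],1],
  [[0,0,0],[0,0,0],1],
])

```text
t: 21.4
tcp_pos: [0.6552, -0.0766, 0.1432]
tool_rot: [0.798, 0.603, 0.0, 0.0]
force: [-1.2, 1.0, 2.7]
finger_gap: 0.132
gripper_force: 59.3
```

Seated at the expected height: contact builds up at origin z≈15 mm. Now I'll let go and rise.

>>> play_rows([
  [[0,0,0],[0,0,0],0.8],
  [[0,0,0],[0,0,0],0.7],
  [[0,0,0],[0,0,0],0.6],
  [[0,0,0],[0,0,0],0.5],
  [[0,0,0],[0,0,0],0.4],
  [[0,0,0],[0,0,0],0.4],
  [[0,0,0],[0,0,-4],0.4],
  [[0,0,0],[0,0,-10],0.4],
  [[0,0,0],[0,0,-20],0.4],
  [[0,0,0],[0,0,-30],0.4],
  [[0,0,0],[0,0,-35],0.4],
  [[0,0,0],[0,0,-20],0.4],
])

```text
t: 22.4
tcp_pos: [0.6567, -0.077, 0.2667]
tool_rot: [0.798, 0.603, 0.002, 0.003]
force: [0.4, -0.1, 1.0]
finger_gap: 0.604
gripper_force: 0.0
```

```bash
python3 tgt.py 0 .2607; python3 - <<'E'
from fit import *
S,w,p,d=shot('w6');W=cloud(w,d);z=W[...,2]*1000
m=(z>155)&(z<175)&(d>0);m[300:]=0
Q=W[m];l=cv2.fitLine(Q[:,:2].astype(np.float32),cv2.DIST_HUBER,0,.01,.01).ravel();t=(Q[:,:2]-l[2:])@l[:2]
print(len(Q),np.median(Q[:,2]),'dir',np.degrees(np.arctan2(l[1],l[0])),'ends',l[2:]+l[:2]*t.min(),l[2:]+l[:2]*t.max())
Q=totool(S,W); print('tool yaw',S['tcp_pos']);m2=(z>132)&(z<150)&(abs(Q[...,0]+72)<12)&(abs(Q[...,1])<14);print('socket/pin z hist',np.histogram(z[m2],bins=np.arange(130,152,2)))
E
```

```text
t 22.4 pos [ 0.6567 -0.077   0.2667] goal [ 0.6551 -0.0764  0.2607] F [ 0.41 -0.12  1.03] M [-0.016 -0.033 -0.039]
to go tool mm [ 0.18 -1.67  5.94] turn tool z deg -0.05 tilt fix ax,ay [0.36 0.  ]
3176 0.1626911039731887 dir 70.83507 ends [ 0.62289824 -0.15928236] [0.68254972 0.01235158]
tool yaw [ 0.65665292 -0.07700073  0.26665022]
socket/pin z hist (array([  0,   6,  10,  17,  20,  46,  36,  29, 131,  27]), array([130, 132, 134, 136, 138, 140, 142, 144, 146, 148, 150]))
```

```bash
python3 - <<'E'
from fit import *
S,w,p,d=pickle.load(open('w6.pkl','rb'));W=cloud(w,d);Q=totool(S,W)
m=(W[...,2]>.158)&(W[...,2]<.172)&(abs(Q[...,1])<16)&(Q[...,0]>-50)&(Q[...,0]<100)&(d>0)
l=np.polyfit(Q[m][:,0],Q[m][:,1],1);print(m.sum(),'z',np.median(W[m][:,2]),'line in tool',l,np.degrees(l[0]),'xmax',Q[m][:,0].max(),np.percentile(Q[m][:,1]-np.polyval(l,Q[m][:,0]),[1,99]))
H=np.array([.63586,-.14433]);T=Rm(S['tool_rot']);print('hinge in tool',(T[:2,:2].T@(H-S['tcp_pos'][:2]))*1000)
E
```

```text
2239 z 0.16291799706959567 line in tool [ 0.00327264 -2.1424778 ] 0.18750874449442373 xmax 92.82007956221761 [-5.94234505  5.83432555]
hinge in tool [-70.44870909  -1.59842457]
```

>>> play_rows([
  [[0.3,0,0],[15,10,-2],0.6],
  [[0,0,0],[20,13,0],0.8],
  [[0,0,0],[19,12,0],1],
  [[0,0,0],[0,0,0],1],
  [[0,0,0],[0,0,0],1],
  [[0,0,0],[0,0,0],1],
  [[0,0,0],[0,0,0],1],
], grip_force=20)

```text
t: 23.03
tcp_pos: [0.7028, -0.0349, 0.2637]
tool_rot: [0.798, 0.602, -0.002, -0.002]
force: [-0.3, 0.7, -0.9]
finger_gap: 0.001
gripper_force: 0.0
```

```bash
cat > hg.py <<'E'
from h import *
S=sense();T=Rm(S['tool_rot']);H=np.array([.63586,-.14433])
p=T[:2,:2].T@(S['tcp_pos'][:2]-H)*1000
print('t',S['t'],'pos',S['tcp_pos'].round(4),'yaw',np.degrees(np.arctan2(T[1,0],T[0,0])).round(2),'from hinge, tool axes (r,off)',p.round(1),'F tool',(T.T@S['force']).round(2),'tilt',np.degrees([T[2,1],-T[2,0]]).round(2),'gap',S['finger_gap'])
c=Rm([0,0,np.sin(np.radians(-16.05)/2),np.cos(np.radians(-16.05)/2)])
q=c[:2,:2].T@(S['tcp_pos'][:2]-H)*1000;print('case x,y rel hinge',q.round(1),'-> case x',(q[0]-86).round(1))
E
python3 hg.py
```

```text
t 23.0333 pos [ 0.7028 -0.0349  0.2637] yaw 74.1 from hinge, tool axes (r,off) [123.6  34.4] F tool [ 0.56 -0.42  0.87] tilt [-0.34  0.02] gap 0.0006642323210755767
case x,y rel hinge [ 34.1 123.7] -> case x -51.9
```

>>> play_rows([
  [[-0.3,0,0],[0,0,12],1],
  [[0,0,0],[0,0,24],1],
  [[0,0,0],[0,0,30],1],
  [[0,0,0],[0,0,30],1],
  [[0,0,0],[0,0,20],1],
  [[0,0,0],[0,0,8],1],
  [[0,0,0],[0,0,0],1],
])

```text
t: 23.62
tcp_pos: [0.7014, -0.0347, 0.1371]
tool_rot: [0.798, 0.602, -0.002, -0.002]
force: [-0.8, 0.2, -1.0]
finger_gap: -0.0
gripper_force: 0.0
```

>>> play_rows([
  [[0,0,0],[0,-3,0],1],
  [[0,0,0],[0,-3,0],1],
  [[0,0,0],[0,-3,0],1],
  [[0,0,0],[0,-2,0],1],
  [[0,0,-1],[0,-2,0],1],
  [[0,0,-2],[0.8,-4,0],1],
  [[0,0,-3],[1.1,-6.5,0],1],
  [[0,0,-3],[1.1,-6.5,0],1],
  [[0,0,-3],[1.1,-6.5,0],1],
])

```text
t: 24.37
tcp_pos: [0.6686, -0.0221, 0.1402]
tool_rot: [0.729, 0.684, 0.0, 0.0]
force: [0.2, -0.1, 0.5]
finger_gap: 0.001
gripper_force: 0.1
```

```bash
python3 hg.py
```

```text
t 24.3667 pos [ 0.6686 -0.0221  0.1402] yaw 86.33 from hinge, tool axes (r,off) [124.1  24.9] F tool [-0.05  0.25 -0.47] tilt [0.07 0.01] gap 0.001413268676398247
case x,y rel hinge [ -2.3 126.5] -> case x -88.3
```

>>> play_rows([
  [[0,0,-4],[1.6,-9,0],1],
  [[0,0,-5],[2,-11.2,0],1],
  [[0,0,-5],[2,-11.2,0],1],
  [[0,0,-5],[2,-11.2,0],1],
  [[0,0,-5],[2,-11.2,0],1],
  [[0,0,-5],[2,-11.2,0],1],
  [[0,0,-5],[2,-11,0],1],
  [[0,0,-5],[2,-11,0],1],
  [[0,0,-5],[2,-11,0],1],
  [[0,0,-4],[1.5,-8.5,0],1],
  [[0,0,-2],[0.8,-4.4,0],1],
  [[0,0,0],[0,0,0],1],
])

```text
t: 25.37
tcp_pos: [0.5599, -0.0386, 0.1402]
tool_rot: [0.373, 0.928, -0.0, 0.0]
force: [0.6, 0.2, -0.5]
finger_gap: -0.001
gripper_force: 0.1
```

```bash
python3 hg.py; python3 - <<'E'
from fit import *
S,w,p,d=shot('w7')
p,dd=snapshot('top');c=get_calibration('top')
a=cv2.resize(p[120:260,300:440,::-1],None,fx=4,fy=4,interpolation=cv2.INTER_CUBIC)
cv2.imwrite('pics/top7.png',a)
E
```

```text
t 25.3667 pos [ 0.5599 -0.0386  0.1402] yaw 136.17 from hinge, tool axes (r,off) [128.   23.7] F tool [-0.29  0.61  0.45] tilt [-0.01  0.01] gap -0.0005156958008392317
case x,y rel hinge [-102.2   80.7] -> case x -188.2
```

View pics/w7.png

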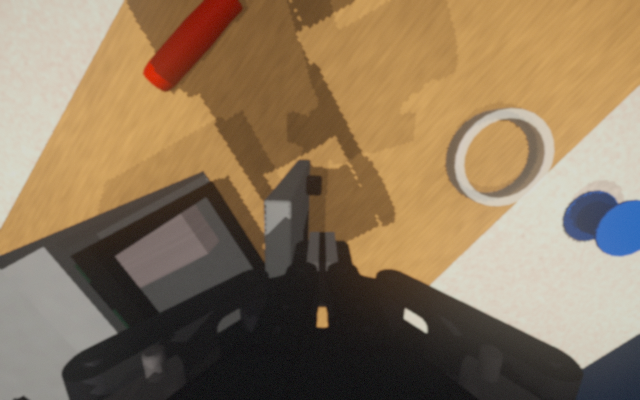

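The wrist view shows the door (285,210) riding on the left finger, about parallel to the tool. I'll continue closing, slower.

>>> play_rows([
  [[0,0,-3],[1,-6.7,0],1],
  [[0,0,-4],[1.4,-8.9,0],1],
  [[0,0,-4],[1.4,-8.9,0],1],
  [[0,0,-4],[1.4,-8.9,0],1],
  [[0,0,-3],[1,-6.7,0],1],
  [[0,0,-2],[0.6,-4.5,0],1],
  [[0,0,-2],[0.6,-4.5,0],1],
  [[0,0,0],[0,0,0],1],
  [[0,0,0],[0,0,0],1],
])

```text
t: 26.22
tcp_pos: [0.5286, -0.0718, 0.141]
tool_rot: [0.19, 0.982, 0.002, 0.001]
force: [-0.7, 9.3, 8.4]
finger_gap: 0.003
gripper_force: 0.1
```

```bash
python3 hg.py; python3 - <<'E'
from fit import *
S,w,p,d=shot('w8');W=cloud(w,d);Q=totool(S,W)
m=(W[...,2]>.157)&(W[...,2]<.173)&(abs(Q[...,1]+22)<25)&(Q[...,0]>15)&(Q[...,0]<80)&(d>0)
print(m.sum(),[ (lo,np.percentile(Q[m&(Q[...,0]>lo)&(Q[...,0]<lo+5)][:,1],[5,50,95]).round(1)) for lo in range(15,40,5) if (m&(Q[...,0]>lo)&(Q[...,0]<lo+5)).sum()>5])
E
```

```text
t 26.2167 pos [ 0.5286 -0.0718  0.141 ] yaw 158.06 from hinge, tool axes (r,off) [126.6  27.2] F tool [ 4.13  8.44 -8.34] tilt [0.24 0.13] gap 0.003036940699466327
case x,y rel hinge [-123.2   40. ] -> case x -209.2
1411 [(15, array([-25.4, -19.4, -13.8])), (20, array([-24.5, -19. , -13.4])), (25, array([-24.3, -18.5, -13.1])), (30, array([-23.6, -18.4, -13. ])), (35, array([-23.4, -18.6, -13.3]))]
```

Contact is about 9 N sideways and up, at 9° short of shut. Most likely the finger linkage meets the eave edge. I'll back off and turn the tool so that its narrow side faces the case.

>>> play_rows([
  [[0,0,0],[0,6,0],1],
  [[0,0,0],[0,12,0],1],
  [[0,0,0],[0,16,-4],1],
  [[0,0,6],[0,10,-8],1],
  [[0,0,7.1],[0,0,-4],1],
  [[0,0,7.1],[0,0,0],1],
  [[0,0,7.1],[0,0,0],1],
  [[0,0,7.1],[0,0,0],1],
  [[0,0,7.1],[0,0,0],1],
  [[0,0,7.1],[0,0,0],1],
  [[0,0,7.1],[0,0,0],1],
  [[0,0,7.1],[0,0,0],1],
])

```text
t: 27.27
tcp_pos: [0.5438, -0.0328, 0.1553]
tool_rot: [0.676, 0.737, -0.0, 0.0]
force: [-0.7, -0.5, 0.6]
finger_gap: 0.004
gripper_force: 0.0
```

>>> play_rows([
  [[0,0,7.1],[0,0,0],1],
  [[0,0,7.1],[0,0,0],1],
  [[0,0,7.1],[0,0,0],1],
  [[0,0,0],[0,0,0],1],
  [[0,0,0],[0,0,0],1],
])

```text
t: 27.68
tcp_pos: [0.5437, -0.033, 0.1554]
tool_rot: [0.797, 0.603, -0.0, 0.0]
force: [0.1, 0.2, -0.9]
finger_gap: -0.004
gripper_force: 0.0
```

```bash
python3 hg.py; python3 - <<'E'
from fit import *
S,w,p,d=shot('w9');W=cloud(w,d)
H=np.array([.63586,-.14433]);a=np.radians(-16.05);cy=np.array([np.cos(a),np.sin(a)]);mx=np.array([-np.sin(a),np.cos(a)])
c=get_calibration('top');p2,d2=snapshot('top');W2=cloud(c,d2)
for n,X in (('wrist',W),('top',W2)):
    q=np.stack([(X[...,:2]-H)@cy,(X[...,:2]-H)@mx],-1)*1000
    m=(X[...,2]>.155)&(X[...,2]<.175)&(q[...,0]<-20)&(q[...,0]>-170)&(q[...,1]>-3)&(q[...,1]<60)
    Q=q[m];print(n,len(Q))
    if len(Q)>20: l=np.polyfit(Q[:,0],Q[:,1],1);print('door line: deg open',-np.degrees(np.arctan(l[0])),'at hinge',l[1],'y range',Q[:,0].min(),Q[:,0].max(),'z',np.median(X[m][:,2]))
E
```

```text
t 27.6833 pos [ 0.5437 -0.033   0.1554] yaw 74.23 from hinge, tool axes (r,off) [  82.1 -119. ] F tool [0.2  0.01 0.93] tilt [-0.  0.] gap -0.003647737190284539
case x,y rel hinge [-119.4   81.6] -> case x -205.4
wrist 0
top 156
door line: deg open 8.84179409297136 at hinge 2.6924293451956713 y range -161.17958378017406 -21.40810394572927 z 0.1643629636716747
```

View pics/w9.png

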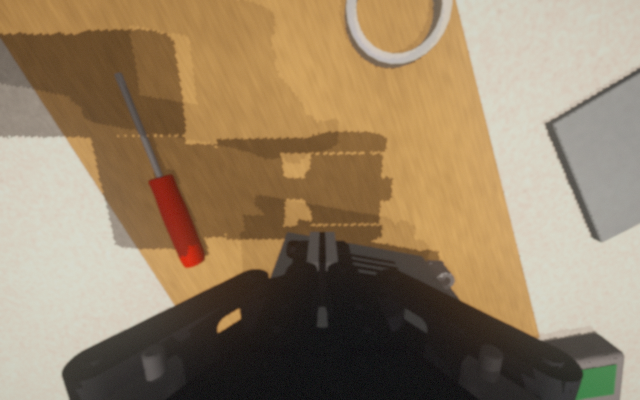

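Door is about 9° open with its top at 0.164, so it's hung fully. I'll push with the narrow side.

>>> play_rows([
  [[0,0,0],[-10,0,0],1],
  [[0,0,0],[-15,0,0],1],
  [[0,0,0],[-12,0,0],1],
  [[0,0,0],[-6,0,0],1],
  [[0,0,0],[-4,0,0],1],
  [[0,0,0],[-4,0,0],1],
  [[0,0,0],[-4,0,0],1],
  [[0,0,0],[-3,0,0],1],
  [[0,0,0],[0,0,0],1],
])

```text
t: 28.53
tcp_pos: [0.5274, -0.0896, 0.1556]
tool_rot: [0.799, 0.602, 0.0, 0.0]
force: [-0.3, -0.3, 0.5]
finger_gap: 0.003
gripper_force: 0.2
```

```bash
python3 hg.py
```

```text
t 28.5333 pos [ 0.5274 -0.0896  0.1556] yaw 74.02 from hinge, tool axes (r,off) [  22.8 -119.3] F tool [-0.37 -0.2  -0.46] tilt [0.01 0.01] gap 0.0028230665439235966
case x,y rel hinge [-119.4   22.6] -> case x -205.4
```

Now small steps until the force rises.

>>> play_rows([
  [[0,0,0],[-1,0,0],1],
  [[0,0,0],[-1,0,0],1],
  [[0,0,0],[-1,0,0],1],
  [[0,0,0],[-0.7,0,0],1],
  [[0,0,0],[0,0,0],1],
])

```text
t: 28.95
tcp_pos: [0.5264, -0.0926, 0.1556]
tool_rot: [0.798, 0.602, -0.0, -0.0]
force: [-0.2, 0.0, 0.1]
finger_gap: 0.005
gripper_force: 0.1
```

>>> play_rows([
  [[0,0,0],[-0.5,0,0],1],
  [[0,0,0],[-0.5,0,0],1],
  [[0,0,0],[0,0,0],1],
])

```text
t: 29.2
tcp_pos: [0.526, -0.0937, 0.1555]
tool_rot: [0.798, 0.602, -0.0, -0.0]
force: [-0.1, 0.7, 0.2]
finger_gap: -0.003
gripper_force: 0.2
```

```bash
python3 hg.py
```

```text
t 29.2 pos [ 0.526  -0.0937  0.1555] yaw 74.03 from hinge, tool axes (r,off) [  18.5 -119.5] F tool [ 0.67 -0.33 -0.24] tilt [-0.02 -0.01] gap -0.002613194248809834
case x,y rel hinge [-119.6   18.3] -> case x -205.6
```

>>> play_rows([
  [[0,0,0],[-0.5,0,0],1],
  [[0,0,0],[-0.5,0,0],1],
  [[0,0,0],[0,0,0],1],
])

```text
t: 29.45
tcp_pos: [0.5259, -0.0939, 0.1555]
tool_rot: [0.799, 0.602, 0.001, -0.001]
force: [1.4, 4.5, -0.8]
finger_gap: -0.004
gripper_force: 2.1
```

>>> play_rows([
  [[0,0,0],[-0.5,0,0],1],
  [[0,0,0],[-0.5,0,0],1],
  [[0,0,0],[0,0,0],1],
])

```text
t: 29.7
tcp_pos: [0.5259, -0.094, 0.1555]
tool_rot: [0.799, 0.602, 0.001, -0.001]
force: [2.2, 6.5, -1.2]
finger_gap: -0.0
gripper_force: 3.8
```

```bash
python3 hg.py; python3 - <<'E'
from fit import *
H=np.array([.63586,-.14433]);a=np.radians(-16.05);cy=np.array([np.cos(a),np.sin(a)]);mx=np.array([-np.sin(a),np.cos(a)])
c=get_calibration('top');p2,d2=snapshot('top');X=cloud(c,d2)
q=np.stack([(X[...,:2]-H)@cy,(X[...,:2]-H)@mx],-1)*1000
m=(X[...,2]>.155)&(X[...,2]<.175)&(q[...,0]<-15)&(q[...,0]>-170)&(q[...,1]>-8)&(q[...,1]<16)
for lo in range(-170,-10,20):
    s=m&(q[...,0]>=lo)&(q[...,0]<lo+20);print(lo,s.sum(),np.percentile(q[s][:,1],[5,50,95]).round(1) if s.sum() else '')
E
```

```text
t 29.7 pos [ 0.5259 -0.094   0.1555] yaw 73.96 from hinge, tool axes (r,off) [  18.  -119.6] F tool [6.89 0.28 1.2 ] tilt [-0.   -0.18] gap -0.00027886100017317694
case x,y rel hinge [-119.6   18. ] -> case x -205.6
-170 0 
-150 0 
-130 0 
-110 0 
-90 0 
-70 0 
-50 0 
-30 0
```

It meets a firm stop at 18 mm (17 expected) with 7 N: the door is on the frame. I'll back off and check.

>>> play_rows([
  [[0,0,0],[2,0,0],1],
  [[0,0,0],[8,0,0],1],
  [[0,0,0],[20,0,0],1],
  [[0,0,0],[35,0,0],1],
  [[0,0,0],[35,0,-10],1],
  [[0,0,0],[20,0,-30],1],
  [[0,0,0],[0,0,-40],1],
  [[0,0,0],[0,0,-40],1],
  [[0,0,0],[0,0,-10],1],
  [[0,0,0],[0,0,0],1],
  [[0,0,0],[0,0,0],1],
])

```text
t: 30.67
tcp_pos: [0.5584, 0.0196, 0.2857]
tool_rot: [0.798, 0.602, 0.0, 0.001]
force: [-0.7, -0.2, -0.3]
finger_gap: 0.0
gripper_force: 0.0
```

```bash
python3 - <<'E'
from fit import *
H=np.array([.63586,-.14433]);a=np.radians(-16.05);cy=np.array([np.cos(a),np.sin(a)]);mx=np.array([-np.sin(a),np.cos(a)])
S,w,p,d=shot('w10');c=get_calibration('top');p2,d2=snapshot('top')
b=cv2.resize(p2[120:250,300:430],None,fx=3,fy=3,interpolation=cv2.INTER_CUBIC)
im=np.hstack([cv2.resize(p,(400,390))[:390],b])[:,:,::-1];cv2.imwrite('pics/end.png',im)
for n,X in (('wrist',cloud(w,d)),('top',cloud(c,d2))):
    q=np.stack([(X[...,:2]-H)@cy,(X[...,:2]-H)@mx],-1)*1000
    m=(X[...,2]>.05)&(X[...,2]<.16)&(q[...,0]<-15)&(q[...,0]>-160)&(q[...,1]>-20)&(q[...,1]<40)
    for lo in range(-160,-10,25):
        s=m&(q[...,0]>=lo)&(q[...,0]<lo+25);print(n,lo,s.sum(),np.percentile(q[s][:,1],[10,50,90]).round(1) if s.sum() else '')
    s=(X[...,2]>.142)&(X[...,2]<.155)&(np.hypot(q[...,0],q[...,1])<14);print('socket top z',np.median(X[s][:,2]) if s.sum() else None)
E
```

```text
wrist -160 0 
wrist -135 8 [6.3 7.  7.7]
wrist -110 0 
wrist -85 132 [6.7 7.4 8.1]
wrist -60 247 [6.3 7.  7.7]
wrist -35 142 [5.9 6.6 7.1]
socket top z None
top -160 27 [ 8.3 13.5 20. ]
top -135 7 [6.8 9.1 9.6]
top -110 9 [8.5 9.  9.9]
top -85 14 [-11.   -1.8   8.8]
top -60 7 [-7.3  6.   8.9]
top -35 5 [-12.6   8.1   8.4]
socket top z 0.1471699396073809
```

View pics/end.png

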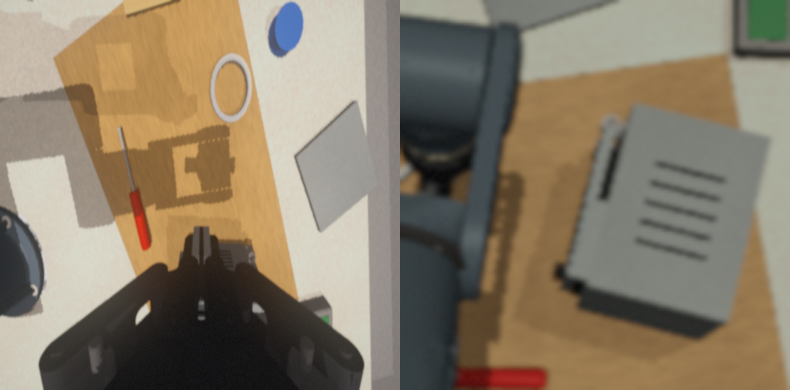

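The outer face is parallel to the front: 6.6 mm to 7.4 mm along its width, ideal 6. The socket tops are at 0.147, which is fully home. The gripper is clear of everything.

```bash
python3 -c "
from station import *
print(sign_off())"
```

```text
the job is handed in; nothing more can be done
None
```

The grey door is hung with both sockets fully home and pushed shut onto the stop frame. The gripper was clear when I handed in at about 31 s. The highest door or tool contact I read was about 12.5 N, during the first push, when the gripper probably touched the eave.

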